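# Level the bench stand and keep the spirit level pressed

## Task

Lift the steel jug with the loop handle off the levelling stand and set it down upright on the round cork mat. Then turn the stand's black foot knob until the bubble of the yellow spirit level lies between its two black lines; the level only reads true while it is pressed flat onto the stand's plate. Finish while holding the level gently pressed flat by the pad on its near end, bubble between the lines, and do not let go; leave the other things where they are.

Things in the scene. Friction and masses are not known exactly. Their poses are not given: they have to be found in the camera images.
- stand: levelling stand: fixed grey base 200 x 140 mm; origin centre of its underside. At yaw 0 its near edge (-x) faces the robot, +y is left. A white plate (214 x 122 mm, top 70 mm above the worktop) tilts a little on it about the stand's y axis. On the plate: black foot knob at the near left, yellow level along the right (y = -40 mm), jug at the far left at first
- plate: the white tilting plate; its own z is the plate's normal, vertical when the stand is level. Origin on the tilt axis, 14 mm under its top. At the start its near edge is 0.010 to 0.031 rad too low
- knob_grip (a point): on the axis of the black round fluted foot knob (36 mm diameter, 21 mm high, free to grasp from above at any yaw), at mid-height, 10 mm under the knob's top and 21 mm above the plate; 85 mm nearer than and 35 mm left of the stand's origin
- foot_knob (a joint): angle of the foot knob, rad, grows clockwise seen from above, range 0 to 4.2. Each radian clockwise raises the plate's near edge by 0.012 rad of tilt (bubble moves 7 mm towards the near end). It stays where it is left (friction 0.05 N m). 0.9 to 2.5 rad clockwise is needed, so most arms need two grasps
- level (a joint): hinge at the far end of the yellow bar level (150 x 24 x 20 mm high). 0 = near end sprung up (3 mm proud; the level then reads 0.022 rad = 13 mm off, bubble too near); 0.022 = pressed flat on the plate. About 2 N down on the pad presses it flat; from there it is rigid (the bubble shifts under 1 mm per 10 N)
- level_pad (a point): centre of the top of the round black rubber pad (22 mm diameter) on the near end of the level, where it is pressed; about 92 mm above the worktop
- level_mark (a point): middle between the two black lines on the top of the level, on its green vial (78 mm long). Its x axis runs along the level, away from the near end (from the pad to the hinge)
- bubble_centre (a point): centre of the white bubble, 14 mm long, which slides along the green vial to the higher end and settles in about 1 s; 0.6 mm of travel per 0.001 rad of the level's slope. The two black lines are 22 mm apart inside: the bubble is between them when its centre is within 4 mm of the mark
- jug: open steel jug, 72 mm diameter, 85 mm high, 0.18 to 0.35 kg; origin centre of its underside. Loop handle of 10 mm round bar in the jug's y-z plane on its +y side, from y = 36 to 72 mm and z = 14 to 75 mm; pinched from above across x at y = 56 mm, z = about 55 mm. At first the handle points to the left of the stand, away from the level
- mat: round cork mat, 116 mm diameter, 4 mm thick, fixed on the worktop to the right of the stand; origin centre of its underside
- pp_beaker: bystander: translucent plastic beaker, 121 x 125 x 142 mm, at the back; origin centre of its underside; leave alone
- cup: bystander: steel cup, 84 mm diameter, 92 mm high, at the right; origin centre of its underside; leave alone
- lab_timer: bystander: white timer with blue buttons, 58 x 94 x 23 mm, left of the hotplate; leave alone
Mind the look-alikes: they are no part of the job. There is more than one size of the mat; the one meant has the size given above.

How it is judged (in metres and radians):
On the way, in this order (a step that is already met when the one before it is completed fails the run):
1. the jug stands upright on the cork mat, let go (horizontal distance between jug and mat below 0.035 m and height (world z) of jug below 0.008 m and angle between jug's own z axis and vertical below 0.08 rad and contact force between the fingers and jug below 0.1 N), for 0.2 s.
2. the foot has been turned until the plate is level (angle between plate's own z axis and vertical below 0.0075 rad), for 0.2 s.
At the end, for the whole second after the job is handed in: The fingers press the level flat (hinge above 0.019 rad, 1.5 to 30 N) at its near-end pad (TCP within 50 mm of it) and keep doing so; the bubble's centre is within 4 mm of the middle mark; the jug stands upright (within 0.08 rad) and at rest on the mat, within 35 mm of its centre (x of bubble_centre in the frame of level_mark between -0.004 and 0.004 m and value of joint level above 0.019 rad and contact force between the fingers and level between 1.5 and 30 N and distance between the grasp point and level_pad below 0.05 m and horizontal distance between jug and mat below 0.035 m and height (world z) of jug below 0.008 m and angle between jug's own z axis and vertical below 0.08 rad and linear speed of jug below 0.02 m/s); the arm keeps its last pose, push and grip.
It fails at once if the level is pressed harder than 45 N (contact force between the fingers and level above 45 N).
It fails at once if the jug is tipped over (angle between jug's own z axis and vertical above 0.6 rad).
It fails at once if a bystander (beaker, cup, timer) is moved more than 30 mm (distance of any of pp_beaker, cup, lab_timer from where it was at the start of the episode above 0.03 m).
It also fails if it takes over 64 s, if anything falls off the work surface, if the arm or the gripper's body presses on something with over 40 N, if the wrist force passes 120 N, or if a joint passes its speed limit or range.

## Robot

A 6-joint arm with a two-finger parallel gripper is mounted at the origin on a cart in front of the work surface, level with it; the furniture and walls round the work are solid. World frame = base frame: x ahead of the robot, y to its left, z up, the work surface at z = 0. Lengths are in mm, angles in rad, forces in N, time in s.
With the tool pointing down it reaches from about 350 to 975 mm from the base axis. Payload 7.1 kg.
Tool frame: the origin (TCP) lies between the finger pads, 19 mm behind the fingertips; this is the grasp point; z points along the fingers, y is the direction in which the jaws open and shut (so a half turn about z gives the same grasp; the last joint's range is limited). The gripper opens to 88 mm and grips with 3 to 60 N. Pads are 20 mm wide; open, the fingers measure 115 mm over their backs; the gripper's body (75 mm by 178 mm) begins 61 mm behind the grasp point.
Start: joints at [1.182, 0.423, 1.63, -0, 1.089, -0.019], TCP at [225.861, 582.745, 241.375] pointing down, gripper open.
Joint ranges: [-3, 3], [-0.9, 2.11], [0.09, 2.58], [-1.31, 4.45], [0.11, 2.69], [-2.54, 2.54]. Speed limits (rad/s): [2.39, 2.39, 3.01, 3.14, 3.14, 3.14].

## Interface

Orientations are given as a unit quaternion [w, x, y, z].
In Python, from rig import robot gives the robot as it stands.
- The arm moves only by the shell command python3 -m crank 'ROWS' [FORCE]. ROWS is JSON, a list of rows, each a list of 7 numbers: the shift along the tool's x, y, z in mm, then the turn, a rotation vector about the tool's x, y, z in rad, then the finger opening in mm, from 0 to 87.8. In form: [[dx, dy, dz, wx, wy, wz, fingers], ...]. A call has 1 to 10 rows; each row shifts and turns the commanded pose from where the row before left it, along the tool's axes as they then stand; what a row does not reach is not made up. A row lasts 1/12 s, in which the tool goes at most 41.7 mm and 7.16 degrees, less where a joint would pass 70% of its speed; a pose out of reach is approached as far as the arm can. A call is refused whole if a number of a shift passes 41.7 or a number of a turn 0.125, either way. A call with a gripper value outside its range is refused whole. The fingers move at their own pace and stop on an object; FORCE is the grip in N (left out, the last holds). Time passes only in rows, so rows that do not move let the fingers close. It gives the time, the measured TCP pose, the force and the opening at its end, in the units of the state.
- robot.sense(): the state, without advancing time (a new reading comes with each control period).
- robot.read_camera(name): name is "side" or "top"; returns a dict with "frame" (400x640x3 uint8, blue, green, red), "fx", "fy", "cx", "cy" (pixels), "k1" (the pictures are not rectified: a ray, as slopes to the right and down, at radius r is drawn at 1 + k1 r^2 times it, then the intrinsics apply), "cam_to_world" (4x4, takes a point from camera to world coordinates). Camera axes: x right, y down, z forward; pixel columns grow to the right and rows downward; lengths in mm; the calibration is good to about 2 mm. A picture is of the moment at which its call begins. There is no depth.
- robot.finish_job(): hands the job in, once; it reports no verdict.
Trained networks look in a picture, given as the dict that the camera call returned (one of the last four; its "shot" number tells which), for a name from the list of things; names that differ only in an ending like _2 or _b are one class to them, and where a whole thing is asked for, a point or a joint stands for the part that bears it (a point fixed in the world has none). Each returns a list of dicts, best first, with "confidence" (0 to 1); they miss things now and then, are a little off and sometimes report something else, mostly with a low value. They report only what shows in the picture. A call takes as long as a camera call. They do not tell look-alikes from the thing itself.
- robot.masks_of(target, picture): "pixels" (400x640 bool, what is visible of it).
- robot.pinpoint(target, picture): "position" ([x, y, z] in mm, in world coordinates, good to about 4 mm: a listed point, or the origin of a listed thing).
The state is a dict: "time": time; "joint_positions": joint angles; "joint_velocities": joint speeds; "joint_torque": joint torques, N m; "position": TCP position; "ee_rot": TCP orientation; "contact_force": force on the tool from outside, world axes, zero at the start; "wrist_torque": the same for the moment, N m; "finger_gap": finger opening in mm.
Only numpy, scipy, OpenCV 4.12 (cv2) and the standard library are available. Lean on these libraries where they do the work, as an engineer would, in place of code of your own. Each camera call takes 0.05 s, during which the arm holds its last target. There are 200 camera calls.

## Working session

There is one attempt and no reset: what is moved stays moved. The work goes in short steps, Python scripts to look and compute and a shell command to move; the robot and the scene stay as the last step left them, time stands still between calls to the robot, and variables do not carry over. Pictures are saved under pics/ and viewed, about 8 in all and at most 12, crops included, and the job is handed in when it is done.

```bash
ls; mkdir -p pics; python3 - <<'E'
from rig import robot
import cv2,numpy as np
s=robot.sense();print({k:np.round(v,3).tolist() for k,v in s.items()})
P=[]
for n in("side","top"):
    p=robot.read_camera(n);P.append(p['frame'])
    print(n,np.round(p['cam_to_world'],3).tolist())
    for t in("stand","knob_grip","level_pad","level_mark","bubble_centre","jug","mat","cup","pp_beaker","lab_timer"):
        print(t,[(np.round(d['position'],0).tolist(),round(d['confidence'],2)) for d in robot.pinpoint(t,p)][:4])
cv2.imwrite("pics/a.png",cv2.resize(np.vstack(P),(800,1000))[:500]);cv2.imwrite("pics/b.png",cv2.resize(P[1],(800,500)))
E
```

```text
pics
{'time': 0.0, 'joint_positions': [1.182, 0.424, 1.631, -0.0, 1.089, -0.019], 'joint_velocities': [0.001, -0.0, -0.0, -0.001, -0.0, 0.001], 'joint_torque': [0.002, -54.462, -27.367, 0.065, 0.023, -0.0], 'position': [225.662, 582.253, 240.584], 'ee_rot': [-0.0, 0.184, 0.983, -0.001], 'contact_force': [-0.41, -0.037, 1.123], 'wrist_torque': [0.012, -0.035, -0.0], 'finger_gap': 87.724}
side [[0.881, -0.268, 0.389, -59.34], [-0.472, -0.468, 0.747, -1286.35], [-0.018, -0.842, -0.539, 971.276], [0.0, 0.0, 0.0, 1.0]]
stand [([587.0, -95.0, -2.0], 0.82)]
knob_grip [([499.0, -69.0, 87.0], 0.52), ([628.0, -66.0, 68.0], 0.35)]
level_pad [([552.0, -132.0, 97.0], 0.84)]
level_mark [([616.0, -125.0, 94.0], 0.75)]
bubble_centre []
jug [([627.0, -71.0, 67.0], 0.78)]
mat [([534.0, -364.0, 3.0], 0.62), ([439.0, -239.0, -2.0], 0.61)]
cup [([482.0, -562.0, 3.0], 0.6)]
pp_beaker [([712.0, -300.0, 4.0], 0.65), ([625.0, -86.0, 55.0], 0.45)]
lab_timer [([430.0, 459.0, -0.0], 0.67)]
top [[-0.083, -0.967, 0.239, 194.59], [-0.997, 0.08, -0.023, -22.916], [0.003, -0.241, -0.971, 1617.79], [0.0, 0.0, 0.0, 1.0]]
stand [([590.0, -96.0, 0.0], 0.71), ([625.0, -88.0, 53.0], 0.36)]
knob_grip [([586.0, -90.0, 4.0], 0.59), ([497.0, -66.0, 86.0], 0.56)]
level_pad [([559.0, -133.0, 91.0], 0.81)]
level_mark [([612.0, -127.0, 92.0], 0.63)]
bubble_centre []
jug [([630.0, -75.0, 71.0], 0.82)]
mat [([531.0, -363.0, 0.0], 0.88), ([437.0, -235.0, -3.0], 0.56), ([611.0, -129.0, 92.0], 0.27)]
cup [([488.0, -563.0, -1.0], 0.94)]
pp_beaker [([712.0, -294.0, -2.0], 0.58), ([434.0, 461.0, 2.0], 0.46)]
lab_timer [([432.0, 464.0, 0.0], 0.83)]
```

View pics/a.png

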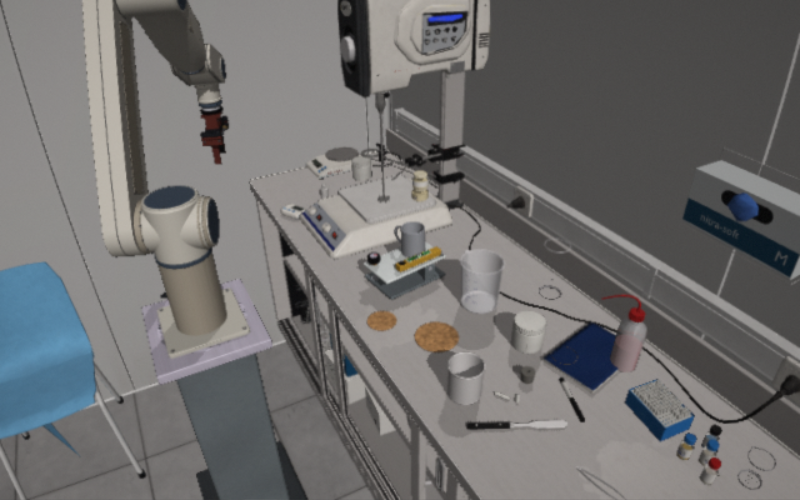

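View pics/b.png

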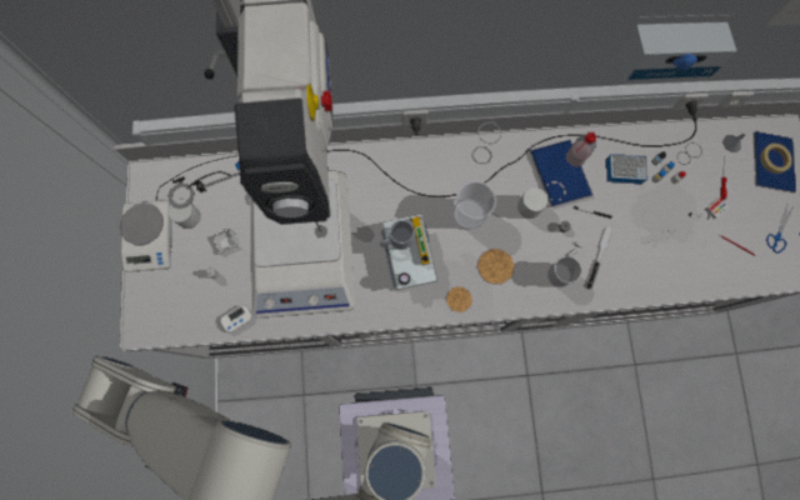

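The side view shows the arm left and the stand with jug, knob and yellow level at about (405,262). The two mats are at (381,320) small and (437,337) large. The stirrer column and head sit above the hotplate. The top view shows the large mat at (496,266), the stand at (410,250) and the stirrer head at upper left.

```bash
cat >h.py <<'E'
import numpy as np,cv2
from rig import robot
def ray(p,u,v):
    K=np.array([[p['fx'],0,p['cx']],[0,p['fy'],p['cy']],[0,0,1.]])
    # r_d = r(1+k1 r^2)
    q=cv2.undistortPoints(np.array([[[u,v]]],float),K,np.array([p['k1'],0,0,0.]))[0,0]
    T=np.array(p['cam_to_world']);d=T[:3,:3]@np.array([*q,1.]);return T[:3,3],d
def atz(p,u,v,z):
    o,d=ray(p,u,v);return (o+d*(z-o[2])/d[2])
def proj(p,X):
    T=np.array(p['cam_to_world']);c=T[:3,:3].T@(np.array(X)-T[:3,3]);a=c[:2]/c[2];a=a*(1+p['k1']*(a@a))
    return np.array([p['fx']*a[0]+p['cx'],p['fy']*a[1]+p['cy']])
def tri(pa,ua,pb,ub):
    o1,d1=ray(pa,*ua);o2,d2=ray(pb,*ub);A=np.stack([d1,-d2],1);t=np.linalg.lstsq(A,o2-o1,rcond=None)[0]
    return (o1+d1*t[0]+o2+d2*t[1])/2
E
python3 - <<'E'
from h import *
s=robot.read_camera("side");t=robot.read_camera("top")
print(s['fx'],t['fx'],s['k1'])
f=.8
print("rod base",atz(t,256,182,100),atz(s,383*f,200*f,100))
print("head corners",tri(s,(345*f,90*f),t,(240*f,175*f)),tri(s,(487*f,55*f),t,(328*f,220*f)),tri(s,(383*f,97*f),t,(291*f,208*f)))
for m in robot.masks_of("mat",t)[:2]:
    v,u=np.nonzero(m['pixels']);c=(u.mean(),v.mean());print(atz(t,*c,4),len(u),atz(t,u.min(),c[1],4)-atz(t,u.max()+1,c[1],4))
m=robot.masks_of("level",t)
for n,p in(("t",t),("s",s)):
    c=proj(p,(590,-80,100)).astype(int);print(n,c)
    im=p['frame'][max(c[1]-50,0):c[1]+50,c[0]-65:c[0]+65];
    cv2.imwrite(f"pics/c_{n}.png",cv2.resize(im,None,fx=6,fy=6,interpolation=cv2.INTER_CUBIC)[:600])
E
```

```text
443.6162376799748 418.1539932059907 -0.11474088240148776
rod base [675.97462797 172.19525005 100.        ] [677.39600145 221.29646587 100.        ]
head corners [651.50257297 314.88564921 478.70809425] [690.92810317  -2.57964488 593.02313741] [640.78705331 182.38492647 464.60680516]
[ 532.52232233 -364.08664239    4.        ] 651 [  9.31115308 111.46814928   0.        ]
[ 438.7626588  -236.75976627    4.        ] 310 [ 6.93525718 81.90184747  0.        ]
t [324 198]
s [322 198]
```

View pics/c_t.png

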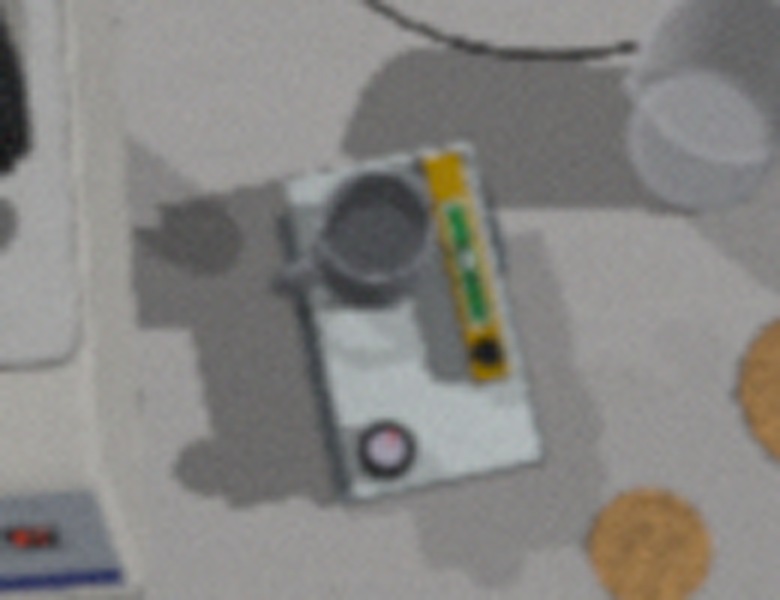

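The top crop shows the knob top at crop (386,449), the pad at (487,352), the jug rim centre near (376,230) and the handle tip at (288,280), pointing left and slightly towards the robot.

```bash
python3 - <<'E'
from h import *
t=robot.read_camera("top")
g=lambda u,v,z:atz(t,259+u/6,148+v/6,z)
pad=g(487,352,92);far=g(445,157,90);print("pad",pad,"yaw",np.degrees(np.arctan2(*(far-pad)[[1,0]])))
print("knob",g(386,449,101));a=g(287,490,70)
print("edges plate",np.degrees(np.arctan2(*(g(287,185,70)-g(350,502,70))[[1,0]])),np.degrees(np.arctan2(*(g(468,142,70)-g(543,460,70))[[1,0]])))
j=g(374,232,155);h=g(285,281,135);print("jug",j,"handle",h,np.degrees(np.arctan2(*(h-j)[[1,0]]))-90,np.hypot(*(h-j)[:2]))
v,u=np.nonzero(robot.masks_of("jug",t)[0]['pixels']);P=np.array([atz(t,a,b,150)[:2] for a,b in zip(u,v)])
print(P[P[:,1].argsort()[-4:]],P.min(0),P.max(0))
E
```

```text
pad [ 555.6184429  -137.50590489   92.        ] yaw 6.2810350771666315
knob [497.40558785 -68.91994473 101.        ]
edges plate 6.3671128459890625 7.311814444725496
jug [621.00172983 -71.5377243  155.        ] handle [600.19093857 -15.24239526 135.        ] 20.28792790441723 60.01877294104215
[[599.67172535 -10.11896032]
 [595.91211059  -9.83566618]
 [592.15707554  -9.55267   ]
 [588.40660157  -9.26997048]] [ 578.96939966 -104.53755923] [660.05763645  -9.26997048]
```

View pics/c_s.png

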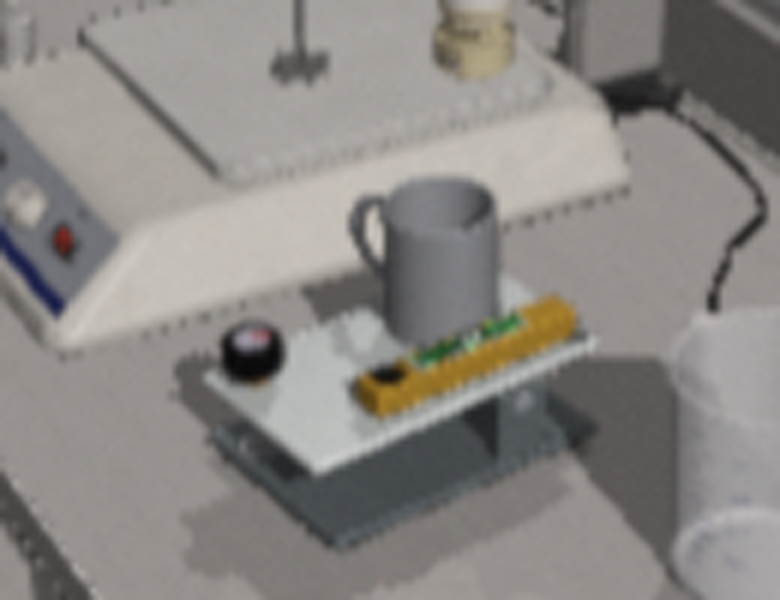

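```bash
python3 - <<'E'
from h import *
s=robot.read_camera("side");t=robot.read_camera("top")
p=robot.sense()['position']
for z in range(240,600,60): print(z,proj(s,[p[0],p[1],z])*1.25,proj(t,[p[0],p[1],z])*1.25)
print("handle outer side z115",atz(s,257+353/6,148+228/6,118))
def gap(a,b):
    o1,d1=ray(s,*a);o2,d2=ray(t,*b);n=np.cross(d1,d2);return abs((o2-o1)@n)/np.linalg.norm(n)
f=.8
print(gap((345*f,90*f),(240*f,175*f)),gap((487*f,55*f),(328*f,220*f)))
# head right edges in top at assumed z
for z in(470,550,650):print(z,atz(t,328*f,220*f,z),atz(t,272*f,218*f,z),atz(s,487*f,58*f,z), atz(s,345*f,90*f,z))
E
```

```text
240 [219.3740447  153.58096008] [164.37142283 389.75885396]
300 [216.31298731 137.36423182] [154.11611093 389.8897491 ]
360 [213.19980851 120.66922211] [142.93780338 390.02087731]
420 [210.03737491 103.48798633] [130.71011609 390.15020341]
480 [206.82938253  85.81428299] [117.28359284 390.27477086]
540 [203.58051175  67.64404098] [102.4806061  390.39029041]
handle outer side z115 [597.09392788 -15.77891359 118.        ]
94.31353903808586 357.04221667680133
470 [575.12605802 105.38205922 470.        ] [590.95821017 234.71843845 470.        ] [1225.51446262  415.11165019  470.        ] [600.15434721 306.91334743 470.        ]
550 [548.60303924  96.43981592 550.        ] [563.33170383 216.76155935 550.        ] [1020.46101755  143.57067069  550.        ] [494.90383247  52.64003084 550.        ]
650 [515.44926576  85.26201179 650.        ] [528.79857091 194.31546048 650.        ] [ 764.14421121 -195.85555368  650.        ] [ 363.34068904 -265.20161489  650.        ]
```

```bash
python3 -m crank '[[-26.7,-30.1,0,0,0,0,60],[-26.7,-30.1,0,0,0,0,60],[-26.7,-30.1,0,0,0,0,60],[-26.7,-30.1,0,0,0,0,60],[-26.7,-30.1,0,0,0,0,60],[-26.7,-30.1,0,0,0,0,60],[-26.7,-30.1,0,0,0,0,60],[-26.7,-30.1,0,0,0,0,60]]' 30
python3 -m crank '[[-26.7,-30.1,0,0,0,0,60],[-26.7,-30.1,0,0,0,0,60],[-26.7,-30.1,0,0,0,0,60],[-26.7,-30.1,0,0,0,0,60],[-26.7,-30.1,0,0,0,0,60],[-26.7,-30.1,0,0,0,0,60],[-26.7,-30.1,0,0,0,0,60],[-26.7,-30.1,0,0,0,0,60]]'
python3 -m crank '[[0,0,0,0,0,0.1167,60],[0,0,0,0,0,0.1167,60],[0,0,0,0,0,0.1167,60],[0,0,0,0,0,0.1167,60],[0,0,0,0,0,0.1167,60],[0,0,0,0,0,0.1167,60],[0,0,0,0,0,0.1167,60],[0,0,0,0,0,0,60]]'
```

```text
time: 2.17
position: [338.2, 279.3, 241.6]
ee_rot: [0.0, 0.184, 0.983, 0.0]
contact_force: [0.3, 0.4, -0.0]
finger_gap: 60.0
time: 2.83
position: [450.5, -22.8, 241.7]
ee_rot: [0.0, 0.184, 0.983, 0.0]
contact_force: [0.4, 0.1, 0.4]
finger_gap: 59.7
time: 3.5
position: [450.2, -20.7, 241.5]
ee_rot: [0.0, 0.561, 0.828, 0.0]
contact_force: [-0.2, -0.8, 0.8]
finger_gap: 59.8
```

```bash
python3 -m crank '[[-14,35.6,11,0,0,0,60],[-14,35.6,11,0,0,0,60],[-14,35.6,11,0,0,0,60],[-14,35.6,11,0,0,0,60],[0,0,0,0,0,0,60],[0,0,0,0,0,0,60]]'
python3 - <<'E'
from h import *
P=[]
for n in("top","side"):
    p=robot.read_camera(n);c=proj(p,(603,-40,140)).astype(int);tip=proj(p,np.array(robot.sense()['position']));print(n,c,tip)
    print([np.round(d['position'],0) for d in robot.pinpoint("jug",p)])
    P.append(cv2.resize(p['frame'][c[1]-45:c[1]+45,c[0]-35:c[0]+35],None,fx=5.7,fy=5.7,interpolation=2))
cv2.imwrite("pics/d.png",np.hstack(P))
E
```

```text
time: 4.0
position: [603.8, -19.2, 195.7]
ee_rot: [-0.001, 0.558, 0.83, -0.001]
contact_force: [-0.1, 0.2, -0.6]
finger_gap: 60.0
top [313 193] [307.11696916 189.53052186]
[array([630., -69.,  72.])]
side [320 183] [317.01590693 167.37804349]
[array([626., -68.,  66.]), array([ 713., -299.,    3.])]
```

View pics/d.png

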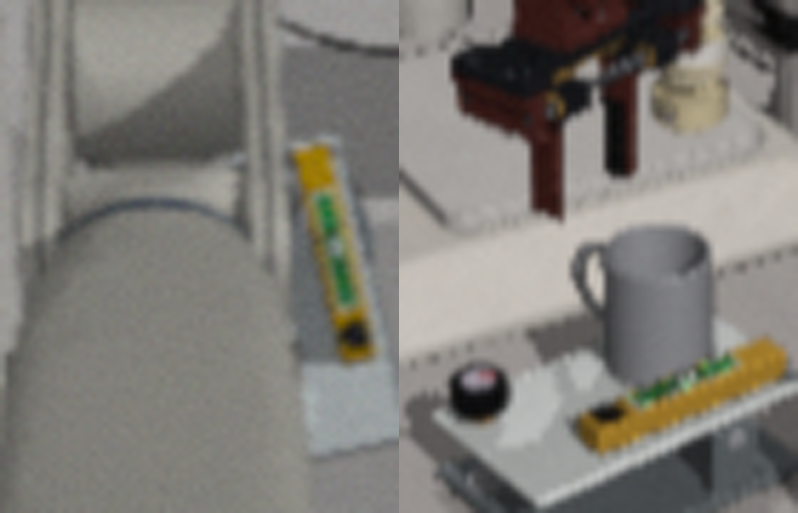

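The fingers straddle the handle in the side view, so I descend and grip.

```bash
python3 -m crank '[[0,0,20,0,0,0,60],[0,0,20,0,0,0,60],[0,0,20,0,0,0,60],[0,0,11,0,0,0,60],[0,0,0,0,0,0,60],[0,0,0,0,0,0,0],[0,0,0,0,0,0,0],[0,0,0,0,0,0,0],[0,0,0,0,0,0,0],[0,0,0,0,0,0,0]]' 60
python3 -m crank '[[0,0,0,0,0,0,0],[0,0,0,0,0,0,0],[0,0,0,0,0,0,0],[0,0,-4,0,0,0,0],[0,0,-8,0,0,0,0],[0,0,-10,0,0,0,0],[0,0,-10,0,0,0,0],[0,0,-10,0,0,0,0],[0,0,0,0,0,0,0]]'
python3 - <<'E'
from h import *
p=robot.read_camera("side");c=proj(p,(603,-40,140)).astype(int)
cv2.imwrite("pics/e.png",cv2.resize(p['frame'][c[1]-45:c[1]+45,c[0]-50:c[0]+50],None,fx=5,fy=5,interpolation=2))
print(robot.sense()['position'],robot.sense()['wrist_torque'])
E
```

```text
time: 5.03
position: [603.6, -19.3, 127.2]
ee_rot: [0.001, 0.559, 0.829, 0.0]
contact_force: [0.5, -0.1, -0.7]
finger_gap: 30.4
time: 5.78
position: [604.7, -19.3, 171.3]
ee_rot: [0.002, 0.559, 0.829, 0.001]
contact_force: [0.2, 0.4, -2.3]
finger_gap: 8.9
[604.1748555  -19.3205628  170.22616357] [ 0.10425355  0.07789732 -0.0158914 ]
```

View pics/e.png

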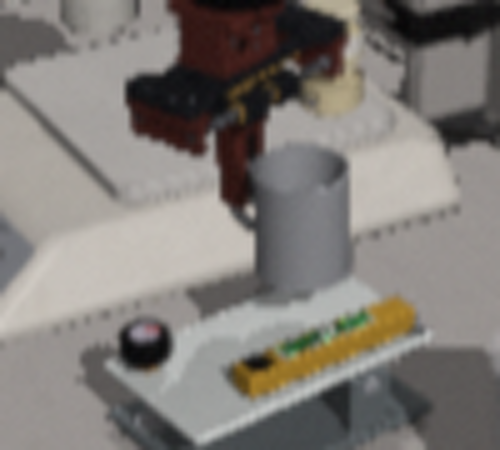

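```bash
python3 -m crank '[[0,0,-13,0,0,0,0],[0,0,-14,0,0,0,0],[-7,-6,-13,0,0,0,0],[-15,-12,0,0,0,0,0],[-22,-18,0,0,0,0,0],[-24,-20,0,0,0,0,0],[-24,-20,0,0,0,0,0],[-24,-20,0,0,0,0,0],[-24,-20,0,0,0,0,0],[-24,-20,0,0,0,0,0]]'
python3 -m crank '[[-24,-20,0,0,0,0,0],[-22,-18,0,0,0,0,0],[-17,-14,0,0,0,0,0],[-10,-8,20,0,0,0,0],[0,0,30,0,0,0,0],[0,0,30,0,0,0,0],[0,0,20,0,0,0,0],[0,0,10,0,0,0,0],[0,0,0,0,0,0,0],[0,0,0,0,0,0,0]]'
python3 - <<'E'
from h import *
P=[]
print(robot.sense()['position'])
for n in("top","side"):
    p=robot.read_camera(n);c=proj(p,(533,-340,60)).astype(int)
    print([np.round(d['position'],0) for d in robot.pinpoint("jug",p)],[np.round(d['position'],0) for d in robot.pinpoint("mat",p)])
    P.append(cv2.resize(p['frame'][c[1]-45:c[1]+45,c[0]-35:c[0]+35],None,fx=5.7,fy=5.7,interpolation=2))
cv2.imwrite("pics/f.png",np.hstack(P))
E
```

```text
time: 6.67
position: [537.4, -224.1, 209.1]
ee_rot: [0.0, 0.559, 0.829, -0.0]
contact_force: [0.2, -0.5, -3.5]
finger_gap: 8.9
time: 7.5
position: [510.3, -312.8, 98.9]
ee_rot: [0.0, 0.559, 0.829, -0.0]
contact_force: [0.4, -0.7, -2.0]
finger_gap: 9.0
[ 510.31515314 -312.8054729    98.92193286]
[] []
[array([ 536., -366.,   42.])] [array([ 441., -235.,    4.])]
```

View pics/f.png

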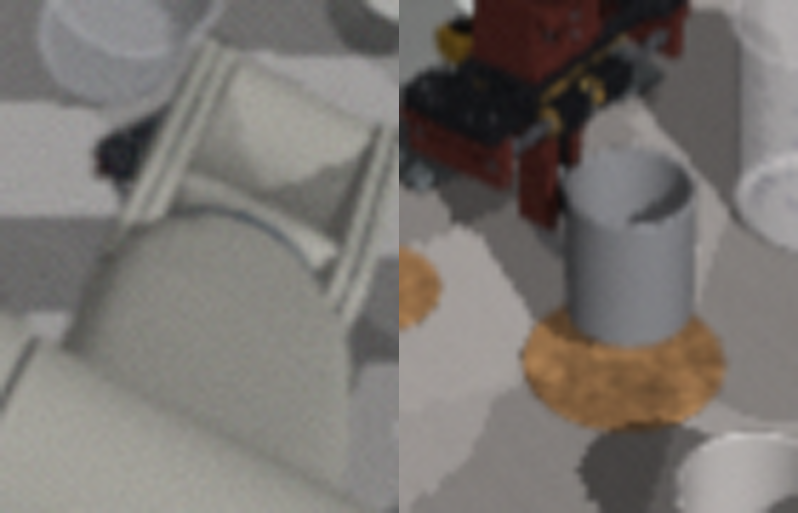

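The jug hangs upright over the large mat, so I lower it.

```bash
python3 -m crank '[[0,0,12,0,0,0,0],[0,0,12,0,0,0,0],[0,0,6,0,0,0,0],[0,0,3,0,0,0,0],[0,0,2,0,0,0,0],[0,0,0,0,0,0,0]]'
python3 -m crank '[[0,0,2,0,0,0,0],[0,0,1,0,0,0,0],[0,0,0,0,0,0,0]]'
```

```text
time: 8.3
position: [509.9, -312.2, 62.5]
ee_rot: [-0.001, 0.559, 0.829, -0.0]
contact_force: [-0.5, 0.5, -2.3]
finger_gap: 9.2
time: 8.55
position: [510.9, -312.6, 61.1]
ee_rot: [0.001, 0.559, 0.829, 0.0]
contact_force: [0.8, 1.0, 1.5]
finger_gap: 8.8
```

```bash
python3 -m crank '[[0,0,0,0,0,0,45],[0,0,0,0,0,0,45],[0,0,0,0,0,0,45],[0,0,0,0,0,0,45],[0,0,0,0,0,0,45],[0,0,-8,0,0,0,45],[0,0,-25,0,0,0,45],[0,0,-40,0,0,0,45],[0,0,-40,0,0,0,45],[0,0,-30,0,0,0,45]]'
python3 - <<'E'
from h import *
p=robot.read_camera("side");print([np.round(d['position'],0) for d in robot.pinpoint("jug",p)])
s=robot.sense();print(s['position'],s['joint_positions'])
E
```

```text
time: 9.38
position: [510.7, -312.8, 206.9]
ee_rot: [0.001, 0.559, 0.829, 0.0]
contact_force: [-0.1, -0.3, 0.9]
finger_gap: 45.1
[array([ 533., -364.,    2.])]
[ 513.03451167 -314.28842453  209.77899815] [-5.69398316e-01  4.22089167e-01  1.71450607e+00 -4.83548383e-05
  9.94474278e-01 -9.53449027e-01]
```

```bash
python3 -m crank '[[25,8.5,0,0,0,0,55],[38,13,0,0,0,0,55],[38,13,0,0,0,0,55],[38,13,0,0,0,0,55],[38,13,0,0,0,0,55],[35,12,0,0,0,0,55],[20,7,0,0,0,0,55]]'
python3 -m crank '[[0,0,15,0,0,-0.12,55],[0,0,15,0,0,-0.12,55],[0,0,15,0,0,-0.12,55],[0,0,10,0,0,-0.12,55],[0,0,10,0,0,-0.12,55],[0,0,0,0,0,-0.12,55],[0,0,0,0,0,0,55]]'
python3 - <<'E'
from h import *
p=robot.read_camera("side");s=robot.sense();print(s['position'],s['joint_positions'])
for k in("knob_grip","level_pad","bubble_centre","level_mark"):print(k,[(np.round(d['position'],1),round(d['confidence'],2)) for d in robot.pinpoint(k,p)])
c=proj(p,(570,-90,90)).astype(int);print(c)
cv2.imwrite("pics/g.png",cv2.resize(p['frame'][c[1]-37:c[1]+37,c[0]-50:c[0]+50],None,fx=8,fy=8,interpolation=2))
E
```

```text
time: 10.07
position: [495.5, -64.5, 202.8]
ee_rot: [-0.001, 0.559, 0.829, -0.0]
contact_force: [-0.5, 0.9, 0.2]
finger_gap: 55.2
time: 10.65
position: [496.0, -67.4, 137.2]
ee_rot: [-0.001, 0.229, 0.973, -0.0]
contact_force: [0.1, 0.7, 0.4]
finger_gap: 55.0
[496.40753027 -67.44604784 137.73411598] [-1.58793860e-01  4.00590675e-01  1.97162891e+00 -9.27380971e-06
  7.70838670e-01 -1.26066533e+00]
knob_grip [(array([496.4, -67.9,  85.9]), 0.43)]
level_pad [(array([ 553.6, -135.3,   97.1]), 0.73)]
bubble_centre []
level_mark [(array([ 617.1, -125.9,   95.1]), 0.58)]
[318 203]
```

View pics/g.png

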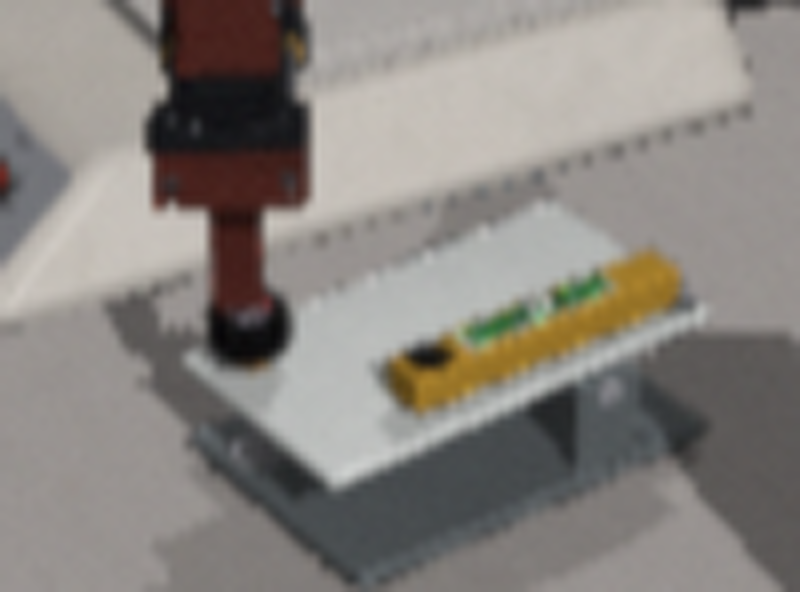

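The fingers are above the knob at (250,330). The level's bubble at (540,303) is about centred on the vial while sprung up, so about 1.9 rad clockwise is needed.

```bash
python3 -m crank '[[0,0,20,0,0,0,55],[0,0,16,0,0,0,55],[0,0,8,0,0,0,55],[0,0,0,0,0,0,0],[0,0,0,0,0,0,0],[0,0,0,0,0,0,0],[0,0,0,0,0,0,0],[0,0,0,0,0,0,0]]' 25
python3 -m crank '[[0,0,0,0,0,0.08,0],[0,0,0,0,0,0.12,0],[0,0,0,0,0,0.12,0],[0,0,0,0,0,0.12,0],[0,0,0,0,0,0.12,0],[0,0,0,0,0,0.12,0],[0,0,0,0,0,0.12,0],[0,0,0,0,0,0.12,0]]'
python3 -m crank '[[0,0,0,0,0,0.12,0],[0,0,0,0,0,0.12,0],[0,0,0,0,0,0.12,0],[0,0,0,0,0,0.12,0],[0,0,0,0,0,0.12,0],[0,0,0,0,0,0.12,0],[0,0,0,0,0,0.12,0],[0,0,0,0,0,0.12,0],[0,0,0,0,0,0.02,0],[0,0,0,0,0,0,0]]'
cat >>h.py <<'E'
def snap(name,P=(600,-130,90),n="side",k=12,w=32,h=24):
    p=robot.read_camera(n);c=proj(p,P);M=np.float32([[k,0,-k*(c[0]-w)],[0,k,-k*(c[1]-h)]])
    cv2.imwrite(name,cv2.warpAffine(p['frame'],M,(2*w*k,2*h*k),flags=2));return p
E
python3 - <<'E'
from h import *
s=robot.sense();print(s['joint_positions'],s['finger_gap'])
p=snap("pics/h.png")
for k in("level_pad","bubble_centre","level_mark"):print(k,[(np.round(d['position'],1),round(d['confidence'],2)) for d in robot.pinpoint(k,p)])
E
```

```text
time: 11.57
position: [498.0, -66.6, 95.2]
ee_rot: [0.001, 0.232, 0.973, 0.001]
contact_force: [2.4, 8.1, -4.1]
finger_gap: 35.6
time: 12.23
position: [499.2, -66.1, 96.3]
ee_rot: [0.001, 0.642, 0.767, 0.002]
contact_force: [1.8, 13.3, 9.5]
finger_gap: 35.2
time: 13.07
position: [500.3, -66.4, 97.5]
ee_rot: [0.001, 0.926, 0.377, 0.004]
contact_force: [1.3, 11.7, 19.0]
finger_gap: 35.5
[-0.15688272  0.47334458  1.98550027  0.00383188  0.67590371  0.63888484] 35.543739550585634
level_pad [(array([ 553. , -130.8,   97.9]), 0.72)]
bubble_centre [(array([ 711.8, -301.2,    3.6]), 0.56), (array([ 5.899e+02, -9.120e+01,  4.000e-01]), 0.26)]
level_mark [(array([ 616.3, -127.6,   92.6]), 0.72)]
```

View pics/h.png

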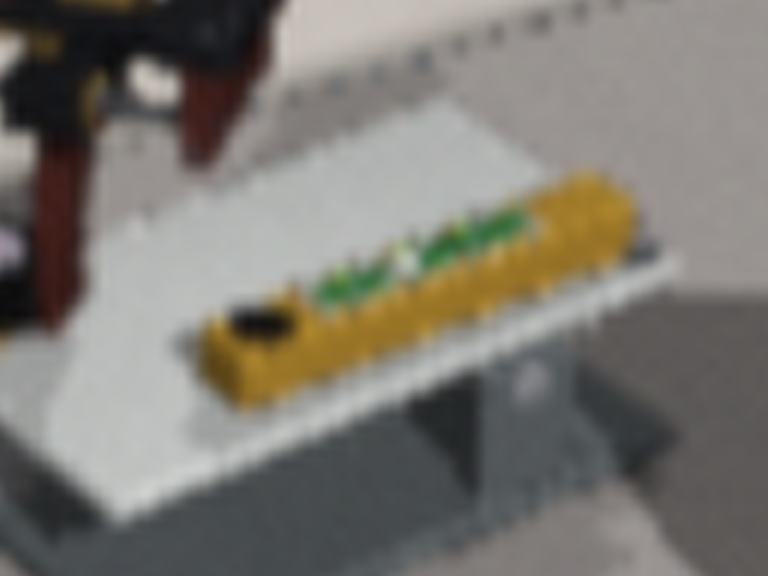

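```bash
python3 -m crank '[[0,0,0,0,0,0,60],[0,0,0,0,0,0,60],[0,0,0,0,0,0,60],[0,0,-20,0,0,0,60],[0,0,-40,0,0,0,40],[-2,29,0,0,0,0,0],[-2,29,0,0,0,0,0],[-2,29.5,0,0,0,0,0],[0,0,0,0,0,0,0],[0,0,0,0,0,0,0]]'
python3 -m crank '[[0,0,10,0,0,0,0],[0,0,10,0,0,0,0],[0,0,5,0,0,0,0],[0,0,0,0,0,0,0],[0,0,0,0,0,0,0],[0,0,0,0,0,0,0]]'
python3 - <<'E'
from h import *
s=robot.sense();print(s['position'],s['contact_force'],s['finger_gap'])
p=snap("pics/i.png")
for k in("level_pad","bubble_centre","level_mark"):print(k,[(np.round(d['position'],1),round(d['confidence'],2)) for d in robot.pinpoint(k,p)])
E
```

```text
time: 14.1
position: [554.2, -135.4, 154.2]
ee_rot: [-0.0, 0.926, 0.377, -0.0]
contact_force: [-0.8, -0.2, 0.0]
finger_gap: 23.4
time: 14.6
position: [553.8, -133.9, 129.3]
ee_rot: [-0.0, 0.926, 0.378, -0.0]
contact_force: [-0.2, -0.4, -0.8]
finger_gap: 0.4
[ 553.84456224 -133.92479676  129.27784709] [-0.17135527 -0.43283121 -0.794685  ] 0.42121710721773165
level_pad [(array([ 555.2, -128.8,   97.5]), 0.63)]
bubble_centre [(array([495.2, -69.8,  85.8]), 0.35)]
level_mark []
```

View pics/i.png

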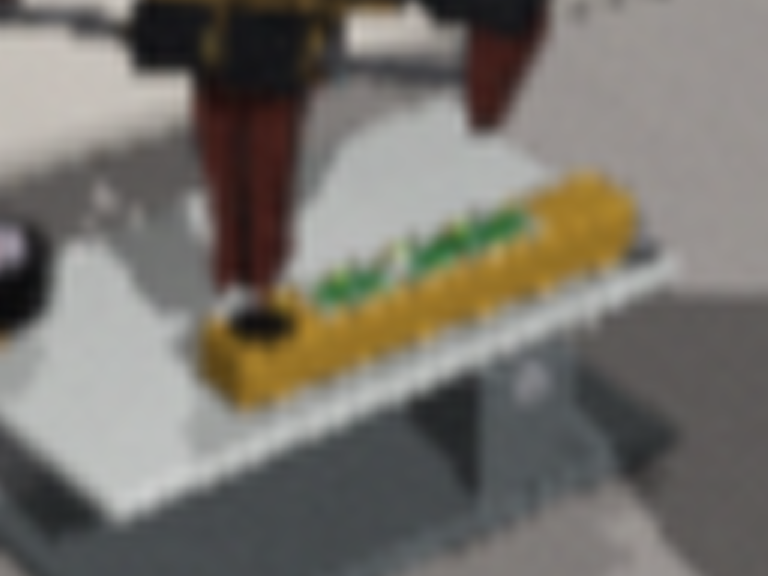

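```bash
python3 -m crank '[[0,5,8,0,0,0,0],[0,0,5,0,0,0,0],[0,0,2,0,0,0,0],[0,0,0,0,0,0,0]]'
python3 -m crank '[[0,0,2,0,0,0,0],[0,0,0,0,0,0,0]]'
python3 -m crank '[[0,0,1,0,0,0,0],[0,0,0,0,0,0,0]]'
```

```text
time: 15.13
position: [557.1, -137.9, 113.5]
ee_rot: [-0.0, 0.926, 0.378, -0.0]
contact_force: [0.6, -0.2, 0.4]
finger_gap: 0.4
time: 15.3
position: [557.2, -137.9, 112.1]
ee_rot: [-0.0, 0.926, 0.378, -0.0]
contact_force: [-0.9, -1.2, 1.9]
finger_gap: 0.6
time: 15.47
position: [557.3, -137.9, 111.4]
ee_rot: [-0.0, 0.926, 0.378, -0.0]
contact_force: [-1.1, -1.2, 2.2]
finger_gap: 0.2
```

```bash
python3 -m crank '[[0,0,1,0,0,0,0],[0,0,0,0,0,0,0]]'
python3 -m crank '[[0,0,1,0,0,0,0],[0,0,0,0,0,0,0]]'
python3 -m crank '[[0,0,1,0,0,0,0],[0,0,0,0,0,0,0],[0,0,0,0,0,0,0],[0,0,0,0,0,0,0],[0,0,0,0,0,0,0],[0,0,0,0,0,0,0],[0,0,0,0,0,0,0],[0,0,0,0,0,0,0],[0,0,0,0,0,0,0],[0,0,0,0,0,0,0]]'
python3 - <<'E'
from h import *
s=robot.sense();print(s['position'],s['contact_force'])
p=snap("pics/j.png")
for k in("level_pad","bubble_centre","level_mark"):print(k,[(np.round(d['position'],1),round(d['confidence'],2)) for d in robot.pinpoint(k,p)])
E
```

```text
time: 15.63
position: [557.3, -137.8, 110.4]
ee_rot: [-0.0, 0.926, 0.378, -0.0]
contact_force: [-1.8, -0.2, 2.4]
finger_gap: 0.4
time: 15.8
position: [557.4, -137.9, 110.1]
ee_rot: [-0.0, 0.926, 0.378, -0.0]
contact_force: [-4.2, 0.2, 10.8]
finger_gap: 0.2
time: 16.63
position: [557.4, -137.9, 109.8]
ee_rot: [0.0, 0.926, 0.378, 0.0]
contact_force: [-6.6, 0.7, 15.8]
finger_gap: 0.2
[ 557.36835318 -137.89165217  109.82992775] [-6.61599626  0.70220755 15.82335992]
level_pad [(array([ 553.3, -131.2,   92.1]), 0.77), (array([590.4, -90.3,  -1.2]), 0.51)]
bubble_centre []
level_mark [(array([ 613. , -124.1,   92.6]), 0.72)]
```

View pics/j.png

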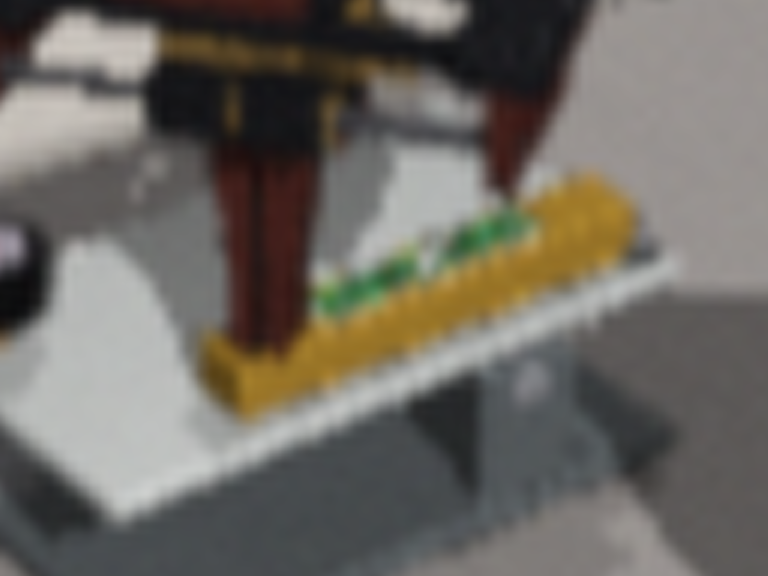

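The bubble is at (430,247), with the vial running from about (312,298) to (535,216). It is near the middle but somewhat far of it, so I'll quantify along the vial.

```bash
cat >>h.py <<'E'
def bub(p,yaw=6.5,z=91.5,m=(614.,-127.)):
    d=np.array([np.cos(np.radians(yaw)),np.sin(np.radians(yaw)),0]);n=np.array([-d[1],d[0],0])
    f=cv2.GaussianBlur(p['frame'],(0,0),.4).astype(np.float32);t=np.arange(-60,61,1.)
    best=None
    for off in np.arange(-8,8.1,1):
        X=[proj(p,np.array([*m,z])+d*a+n*off) for a in t];X=np.float32(X)
        v=cv2.remap(f,X[:,0][None],X[:,1][None],cv2.INTER_CUBIC)[0]
        g=v[:,1]-v[:,2]   # green minus red: + green, 0 white, - yellow
        sc=g[25:96].sum()
        if best is None or sc>best[0]:best=(sc,off,g,v[:,0])
    return t,best
E
python3 - <<'E'
from h import *
for n in("side","top"):
  p=robot.read_camera(n);t,(sc,off,g,b)=bub(p);print(n,off,sc)
  print(" ".join(f"{a:.0f}:{x:.0f}/{y:.0f}" for a,x,y in zip(t[::2],g[::2],b[::2])))
  print(proj(p,(614,-127,91.5)),proj(p,(614+10,-127+1,91.5)))
E
```

```text
side 1.0 2756.5288
-60:-18/22 -58:-17/24 -56:-22/25 -54:-27/25 -52:-31/24 -50:-32/25 -48:-31/22 -46:-26/24 -44:-21/30 -42:-13/44 -40:1/72 -38:15/93 -36:34/93 -34:45/75 -32:50/70 -30:47/76 -28:46/79 -26:49/73 -24:52/68 -22:52/73 -20:51/80 -18:52/80 -16:53/72 -14:46/62 -12:38/56 -10:33/54 -8:36/61 -6:39/71 -4:38/76 -2:32/91 0:22/121 2:12/148 4:8/155 6:13/141 8:18/123 10:21/106 12:22/86 14:26/72 16:33/62 18:40/56 20:44/60 22:48/67 24:53/77 26:54/81 28:52/73 30:47/68 32:45/72 34:43/80 36:37/85 38:31/84 40:18/84 42:8/82 44:-6/72 46:-21/58 48:-31/48 50:-38/43 52:-39/43 54:-39/43 56:-37/42 58:-37/41 60:-38/40
[334.5684457  204.79168321] [336.82023083 203.90801269]
top 2.0 -27.687622
-60:-2/117 -58:-4/117 -56:-5/119 -54:-2/119 -52:1/117 -50:2/116 -48:1/116 -46:0/115 -44:-1/113 -42:-3/114 -40:-2/116 -38:-1/116 -36:-0/115 -34:-1/114 -32:-1/114 -30:-2/114 -28:-2/114 -26:-0/114 -24:1/114 -22:1/114 -20:0/113 -18:-1/112 -16:-2/112 -14:-1/111 -12:1/107 -10:2/97 -8:2/87 -6:2/84 -4:1/89 -2:0/96 0:-1/104 2:-2/111 4:-3/114 6:-2/118 8:-0/122 10:0/123 12:0/120 14:-1/113 16:-2/107 18:-2/105 20:0/108 22:1/111 24:1/114 26:1/117 28:0/118 30:-1/119 32:-2/118 34:-2/120 36:-2/121 38:-1/122 40:1/120 42:0/117 44:-2/113 46:-4/106 48:-3/101 50:-2/100 52:-1/105 54:-1/107 56:-2/107 58:-2/108 60:-1/111
[335.93058713 191.99755308] [335.42287294 189.48873795]
```

The bubble reads about 1 to 3 mm to the far side. I'll turn the knob about 0.3 rad more to centre it.

```bash
python3 -m crank '[[0,0,-16,0,0,0,0],[0,0,-30,0,0,0,60],[3,-30.5,0,0,0,0,60],[3,-30.5,0,0,0,0,60],[3,-30.5,0,0,0,0,60],[0,0,0,0,0,0,60],[0,0,20,0,0,0,60],[0,0,25,0,0,0,60],[0,0,14,0,0,0,60],[0,0,0,0,0,0,60]]'
python3 -m crank '[[0,0,0,0,0,0,0],[0,0,0,0,0,0,0],[0,0,0,0,0,0,0],[0,0,0,0,0,0,0],[0,0,0,0,0,0,0],[0,0,0,0,0,0,0],[0,0,0,0,0,0.1,0],[0,0,0,0,0,0.1,0],[0,0,0,0,0,0.1,0],[0,0,0,0,0,0,0]]' 20
python3 -m crank '[[0,0,0,0,0,0,0],[0,0,0,0,0,0,60],[0,0,0,0,0,0,60],[0,0,0,0,0,0,60],[0,0,-20,0,0,0,60],[0,0,-40,0,0,0,40]]'
```

```text
time: 17.77
position: [498.5, -66.0, 92.9]
ee_rot: [-0.001, 0.926, 0.378, -0.002]
contact_force: [-0.1, -0.4, -0.3]
finger_gap: 56.9
time: 18.6
position: [500.8, -66.4, 96.7]
ee_rot: [0.0, 0.973, 0.233, 0.001]
contact_force: [-1.1, 0.1, 10.5]
finger_gap: 35.8
time: 19.1
position: [496.7, -65.7, 152.3]
ee_rot: [-0.002, 0.972, 0.235, -0.004]
contact_force: [0.1, 0.6, 0.7]
finger_gap: 55.8
```

```bash
python3 -m crank '[[0,0,0,0,0,-0.1,0],[0,0,0,0,0,-0.1,0],[0,0,0,0,0,-0.1,0],[-3,30.5,0,0,0,0,0],[-3,30.5,0,0,0,0,0],[-3,30.5,0,0,0,0,0],[0,0,20,0,0,0,0],[0,0,14,0,0,0,0],[0,0,7,0,0,0,0],[0,0,0,0,0,0,0]]'
python3 -m crank '[[0,0,2,0,0,0,0],[0,0,1,0,0,0,0],[0,0,1,0,0,0,0],[0,0,0,0,0,0,0]]'
python3 -m crank '[[0,0,1,0,0,0,0],[0,0,0,0,0,0,0]]'
```

```text
time: 19.93
position: [556.2, -137.6, 112.7]
ee_rot: [-0.001, 0.926, 0.378, -0.001]
contact_force: [-1.2, -0.7, 1.9]
finger_gap: 0.3
time: 20.27
position: [557.6, -137.7, 111.0]
ee_rot: [0.0, 0.926, 0.378, 0.0]
contact_force: [-1.2, 0.7, 2.1]
finger_gap: 0.1
time: 20.43
position: [557.7, -137.7, 110.4]
ee_rot: [0.0, 0.926, 0.378, 0.0]
contact_force: [-3.1, 1.4, 8.7]
finger_gap: 0.1
```

```bash
python3 -m crank '[[0,0,0.3,0,0,0,0],[0,0,0,0,0,0,0],[0,0,0,0,0,0,0],[0,0,0,0,0,0,0],[0,0,0,0,0,0,0],[0,0,0,0,0,0,0],[0,0,0,0,0,0,0],[0,0,0,0,0,0,0],[0,0,0,0,0,0,0],[0,0,0,0,0,0,0]]'
python3 -m crank '[[0,0,0,0,0,0,0],[0,0,0,0,0,0,0],[0,0,0,0,0,0,0],[0,0,0,0,0,0,0],[0,0,0,0,0,0,0],[0,0,0,0,0,0,0]]'
python3 - <<'E'
from h import *
A=[]
for i in range(4):
  p=snap("pics/k.png");t,(sc,off,g,b)=bub(p);A.append(b);G=g
b=np.mean(A,0);print(" ".join(f"{a:.0f}:{x:.0f}/{y:.0f}" for a,x,y in zip(t[10:112:2],G[10:112:2],b[10:112:2])))
print([np.round(d['position'],0) for d in robot.pinpoint("jug",p)],robot.sense()['contact_force'])
E
```

```text
time: 21.27
position: [557.7, -137.7, 110.3]
ee_rot: [0.0, 0.926, 0.378, 0.0]
contact_force: [-3.3, 0.4, 9.7]
finger_gap: 0.6
time: 21.77
position: [557.7, -137.7, 110.3]
ee_rot: [0.0, 0.926, 0.378, 0.0]
contact_force: [-4.1, 2.2, 9.6]
finger_gap: 0.7
-50:-32/24 -48:-30/23 -46:-28/24 -44:-27/26 -42:-22/33 -40:-9/49 -38:7/65 -36:28/74 -34:40/70 -32:49/72 -30:54/78 -28:56/83 -26:53/76 -24:49/70 -22:47/72 -20:47/80 -18:51/79 -16:53/72 -14:53/64 -12:49/59 -10:40/58 -8:32/60 -6:25/76 -4:19/104 -2:14/137 0:10/156 2:7/159 4:10/154 6:16/141 8:25/121 10:32/99 12:37/78 14:40/69 16:41/65 18:43/59 20:45/60 22:49/65 24:52/76 26:53/81 28:51/73 30:47/68 32:45/72 34:42/80 36:37/85 38:30/85 40:18/87 42:8/88 44:-7/79 46:-22/63 48:-31/50 50:-37/43
[array([ 533., -364.,    4.]), array([627., -84.,  54.])] [-3.15499182  1.50562661 10.29828661]
```

View pics/k.png

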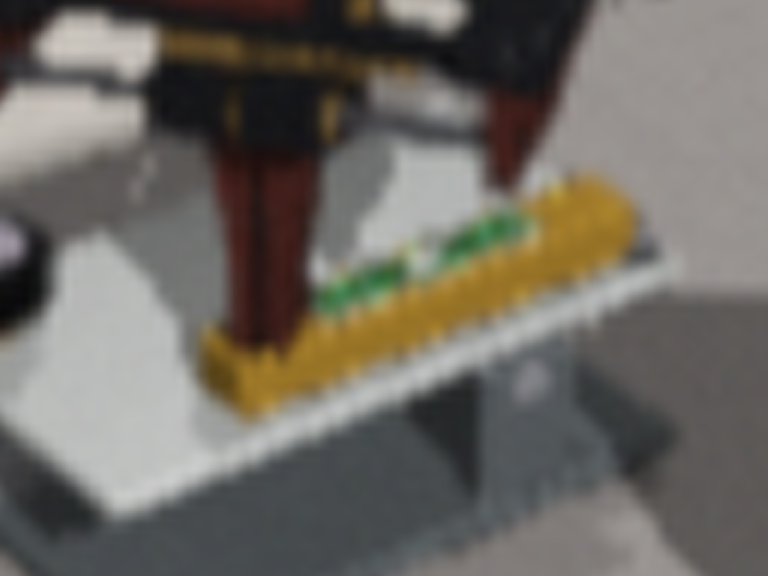

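```bash
python3 -c "
from rig import robot
print(robot.finish_job())"
```

```text
the job is handed in; nothing more can be done
None
```

The job is handed in at about 22 s of the 64 s allowed, with the level still held pressed. No verdict was reported.

- **Jug:** I lifted it off the stand by its handle and set it on the larger cork mat, the 116 mm one, then let go. The last check put the jug at (533, -364) mm against a mat centre of about (533, -364). It looked upright in the last view of it, just before lowering. The last check also gave a second, false jug detection near the stand, at (627, -84).
- **Foot knob:** I turned it about 1.9 rad clockwise, pressed the level to read it, then turned it about 0.3 rad more.
- **Level:** The closed fingers press the near-end pad at about 10 N vertically (11 N in total). The force rose sharply at the end of the press, as it should once the level is flat.
- **Bubble:** My last estimate is within about 1.5 mm of the middle. It rests on the brightness profile along the vial in the side camera, where one pixel is about 4 mm. Measured from the vial's ends it was +0.5 mm, and from the black lines about -1 mm, both inside the 4 mm limit.

Two checks did not work. The network never found the bubble reliably, and the gripper hid the level from the top camera.

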